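Take a pastry case out of the tartlet press under its mushroom stop, then reset the stop

ROBOT

A 6-joint arm with a two-finger parallel gripper is mounted at the origin on a cart in front of the work surface, level with it; the furniture and walls round the work are solid. World frame = base frame: x ahead of the robot, y to its left, z up, the work surface at z = 0. Lengths are in m, angles in rad, forces in N, time in s.
With the tool pointing down it reaches from about 0.275 to 0.975 m from the base axis. Payload 8.4 kg.
Tool frame: the origin (TCP) lies midway between the tips of the shut fingers; the grasp point (between the pads) lies 19 mm behind it (arm.grasp_offset is the distance from the TCP to the grasp point, in m); y points along the fingers, z is the direction in which the jaws open and shut, and the axes are right-handed (so a half turn about y gives the same grasp; the last joint's range is limited). The gripper opens to 92 mm and grips with 3 to 60 N. Pads are 20 mm wide; open, the fingers measure 128 mm over their backs; the gripper's body (75 mm by 189 mm) begins 69 mm behind the grasp point.
Start: joints at [1.331, 0.353, 1.633, -0, 1.155, -0.002], TCP at [0.147, 0.607, 0.215] pointing down, gripper open.
Joint ranges: [-2.63, 2.63], [-0.92, 2.1], [0.06, 2.66], [-1.3, 4.44], [0, 2.69], [-3.02, 3.02]. Speed limits (rad/s): [2.22, 2.22, 2.79, 3.14, 3.14, 3.14].

INTERFACE

Orientations are given as a unit quaternion [x, y, z, w].
In Python, from plant import arm gives the robot as it stands.
- The arm moves only by the shell command python3 -m pendant 'ROWS' [FORCE]. ROWS is JSON, a list of rows, each an object of numbers: "x", "y", "z": the shift along the tool's x, y, z in cm; "turn": the turn about the tool's y in rad; "fingers": the closure in counts, from 0 (fully open) to 255 (shut). In form: [{"x": .., "y": .., "z": .., "turn": .., "fingers": ..}, ...]. A call has 1 to 20 rows; each row shifts and turns the commanded pose from where the row before left it, along the tool's axes as they then stand; what a row does not reach is not made up. A row lasts 1/10 s, in which the tool goes at most 50 mm and 8.59 degrees, less where a joint would pass 70% of its speed; a pose out of reach is approached as far as the arm can. A call is refused whole if a number of a shift passes 5 or a number of a turn 0.15, either way. A call with a gripper value outside its range is refused whole. The fingers move at their own pace and stop on an object; FORCE is the grip in N (left out, the last holds). Time passes only in rows, so rows that do not move let the fingers close. It gives the time, the measured TCP pose, the force and the opening at its end, in the units of the state.
- arm.get_state(): the state, without advancing time (a new reading comes with each control period).
- arm.snapshot(name): name is "side" or "top"; returns a dict with "image" (384x512x3 uint8, red, green, blue), "depth" (384x512 float32, m along the optical axis (not along the pixel's ray), 0 where there is no reading), "intrinsics" (3x3 intrinsics, pixels), "world_from_camera" (4x4, takes a point from camera to world coordinates). Camera axes: x right, y up, looking along -z (the intrinsics and any distortion apply to the point x, -y, -z); pixel columns grow to the right and rows downward; lengths in m; the calibration is good to about 2 mm. A picture is of the moment at which its call begins.
- arm.hand_in(): hands the job in, once; it reports no verdict.
The state is a dict: "t": time; "joint_positions": joint angles; "joint_vel": joint speeds; "joint_torque": joint torques, N m; "eef_pos": TCP position; "eef_rot": TCP orientation; "contact_force": force on the tool from outside, world axes, zero at the start; "moment": the same for the moment, N m; "finger_gap": opening from 0.0 (shut) to 1.0 (fully open).
Only numpy, scipy, OpenCV 4.12 (cv2) and the standard library are available. Lean on these libraries where they do the work, as an engineer would, in place of code of your own. Each camera call takes 0.05 s, during which the arm holds its last target.

TASK

The tartlet press has opened with a fresh pastry case in its mould. Before reaching in, push the mushroom stop on the sloping panel in until it locks, without leaning on it; with the stop locked, lift the case out of the mould and stand it upright on the free part of the wire cooling rack without disturbing the two cases cooling there. Then turn the mushroom clockwise until it is unlocked and let it come all the way out, so that the press is ready for the next case.

Things in the scene. Friction and masses are not known exactly. Their poses are not given: they have to be found in the camera images.
- press: Steel countertop tartlet press, fixed, 320 mm deep (x), 205 mm wide (y). Origin on the worktop right below the mould's centre; z up, -x is its front, towards the robot. Flat die plate (130 x 130 mm) on top, 104 mm above the origin. The open upper platen stands behind the mould, hinge and punch over 110 mm behind the mould's centre, up to 360 mm high.
- mould (a point): Centre of the mould cavity's floor, 92 mm above the worktop. The cavity is a round tapering recess in the die plate, 54 mm across at the mouth and 12 mm deep.
- panel (a point): Centre of the face of the control panel at the front of the press, at (-0.115, 0, 0.075) m in the press's frame. The face slopes 30 degrees: its outward normal is (-0.5, 0, 0.866) in the press's frame; 110 mm long up the slope, 205 mm wide. Low fittings stand at most 6 mm proud. The mushroom stop stands on this point.
- stop_head: Black domed mushroom cap on the panel, 41 mm diameter, 22 mm tall; its straight side lies 9 to 17 mm below the crown. Origin at the crown; z is its axis, out of the panel along the normal; x, y turn with the cap. Crown 36.5 mm off the panel when out, 30 mm when locked. Unlocks by turning clockwise seen from outside (negative about its z); turns back by itself when let go.
- stop_plunger (a joint): How far the mushroom is pushed in along its axis, m: 0 fully out; the catch snaps over at about 0.007; hard stop 0.0095; let go it stays locked at about 0.0065. Takes 3 N at first, about 5 N further in; not over 60 N at the hard stop. To unlock turn the cap: play to 0.35 rad, light spring (about 0.1 N m), free by 0.75 rad, end stop 1.05 rad. Then a 5 N spring lifts it out once nothing holds it.
- case_new: The fresh pastry case in the mould: a crisp round fluted cup, outside diameter 44 mm at the foot, 60 mm at the rim (62 mm over the flutes), 28 mm tall, wall 4.5 mm, about 45 g. Origin at the centre of its underside, z up. In the mould it stands on the floor, loose, its top 16 mm above the die plate.
- cooling_rack: Low wire cooling rack, 250 mm (x) by 160 mm (y), loose, 0.45 kg. Origin on the worktop below its centre; the wires' tops are at 18 mm. The two finished cases stand towards its +x end; the half at -x is free.
- case_a: Finished pastry case cooling on the rack, same shape and origin as case_new; to be left alone.
- case_b: The other finished case cooling on the rack, same shape; to be left alone.
Things that resemble listed ones, but are neither listed nor needed, are in the scene too. What is shaped like the case_new but purple is not meant.

How it is judged:
On the way, in this order (a step that is already met when the one before it is completed fails the run):
1. the stop is locked in and let go (value of joint stop_plunger above 0.005 m and contact force between the fingers and stop_head below 0.3 N), for 0.2 s.
2. with the stop locked, the case is lifted clear of the mould (value of joint stop_plunger above 0.005 m and z of case_new in the frame of press above 0.112 m), for 0.1 s.
3. with the stop still locked, the case stands on the rack, let go (value of joint stop_plunger above 0.005 m and x of case_new in the frame of cooling_rack between -0.115 and 0.115 m and y of case_new in the frame of cooling_rack between -0.07 and 0.07 m and z of case_new in the frame of cooling_rack below 0.024 m and angle between case_new's own z axis and vertical below 0.15 rad and contact force between the fingers and case_new below 0.1 N), for 0.2 s.
4. the stop is unlocked and fully out, let go (value of joint stop_plunger below 0.0015 m and contact force between the fingers and stop_head below 0.3 N), for 0.2 s.
At the end, for the whole second after the job is handed in: The mushroom is fully out (within 1.5 mm); the fresh case stands upright (0.15 rad) and at rest on the rack's wires (its centre within 115 mm in x and 70 mm in y of the rack's centre, its underside 12 to 24 mm above the rack's origin); the two finished cases stand upright (value of joint stop_plunger below 0.0015 m and x of case_new in the frame of cooling_rack between -0.115 and 0.115 m and y of case_new in the frame of cooling_rack between -0.07 and 0.07 m and z of case_new in the frame of cooling_rack between 0.012 and 0.024 m and angle between each of case_new, case_a, case_b's own z axis and vertical below 0.15 rad and linear speed of case_new below 0.02 m/s); the robot touches nothing.
It fails at once if the case is handled while the stop is out (value of joint stop_plunger below 0.004 m and contact force between the fingers and case_new above 0.5 N).
It fails at once if the stop is leaned on with more than 60 N when fully in (value of joint stop_plunger above 0.0088 m and contact force between anything else and stop_head above 60 N).
It fails at once if one of the finished cases is disturbed (moved 30 mm or tipped) (distance of any of case_a, case_b from where it was at the start of the episode above 0.03 m or angle between any of case_a, case_b's own z axis and vertical above 0.35 rad).
It also fails if it takes over 72 s, if anything falls off the work surface, if the arm or the gripper's body presses on something with over 40 N, if the wrist force passes 120 N, or if a joint passes its speed limit or range.

## Working session

There is one attempt and no reset: what is moved stays moved. The work goes in short steps, Python scripts to look and compute and a shell command to move; the robot and the scene stay as the last step left them, time stands still between calls to the robot, and variables do not carry over. Pictures are saved under pics/ and viewed, and the job is handed in when it is done.

```bash
ls; mkdir -p pics
python3 - <<'E'
from plant import arm
import cv2,numpy as np
s=arm.get_state();print({k:np.round(v,3) for k,v in s.items()}, arm.grasp_offset)
for n in("side","top"):
    d=arm.snapshot(n);cv2.imwrite(f"pics/{n}0.png",d["image"][:,:,::-1]);np.savez(f"pics/{n}0.npz",**d)
    print(n,d["intrinsics"].round(1).tolist(),d["world_from_camera"].round(3).tolist())
E
```

```text
pics
{'t': np.float64(0.0), 'joint_positions': array([ 1.331,  0.354,  1.634, -0.   ,  1.155, -0.002]), 'joint_vel': array([ 0.001,  0.   ,  0.001, -0.001, -0.001, -0.002]), 'joint_torque': array([ 2.0000e-03, -5.9387e+01, -3.3420e+01,  7.0000e-02,  2.4000e-02,
       -0.0000e+00]), 'eef_pos': array([0.147, 0.607, 0.214]), 'eef_rot': array([ 0.703, -0.084,  0.084, -0.702]), 'contact_force': array([0.364, 0.265, 0.083]), 'moment': array([-0.017,  0.009, -0.025]), 'finger_gap': np.float64(1.003)} 0.0187
side [[421.3, 0.0, 256.4], [0.0, 421.3, 193.5], [0.0, 0.0, 1.0]] [[0.995, 0.046, -0.086, 0.511], [-0.097, 0.403, -0.91, -1.097], [-0.007, 0.914, 0.405, 0.563], [0.0, 0.0, 0.0, 1.0]]
top [[405.1, 0.0, 264.4], [0.0, 405.1, 200.7], [0.0, 0.0, 1.0]] [[-0.029, 0.999, -0.043, 0.55], [-1.0, -0.029, 0.006, -0.046], [0.005, 0.043, 0.999, 1.267], [0.0, 0.0, 0.0, 1.0]]
```

View pics/side0.png

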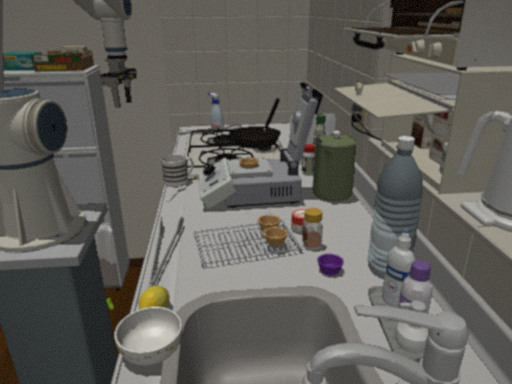

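View pics/top0.png

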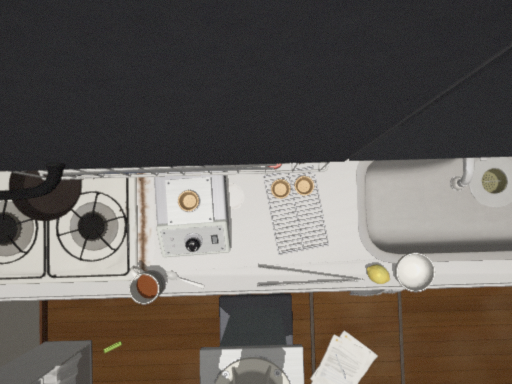

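```bash
cat > h.py <<'E'
import numpy as np,cv2
def load(n): return dict(np.load(f"pics/{n}.npz"))
def ray(d,u,v):
    K=d["intrinsics"];p=np.linalg.inv(K)@np.array([u,v,1.]);p=np.array([p[0],-p[1],-p[2]])
    T=d["world_from_camera"];return T[:3,3],T[:3,:3]@p
def plane(d,u,v,z):
    o,r=ray(d,u,v);return o+r*(z-o[2])/r[2]
def pt(d,u,v):
    o,r=ray(d,u,v);return o+r*d["depth"][int(round(v)),int(round(u))]
def cloud(d):
    h,w=d["depth"].shape;u,v=np.meshgrid(np.arange(w),np.arange(h));K=d["intrinsics"];z=d["depth"]
    P=np.stack([(u-K[0,2])/K[0,0]*z,-(v-K[1,2])/K[1,1]*z,-z],-1)
    T=d["world_from_camera"];return P@T[:3,:3].T+T[:3,3]
def proj(d,p):
    T=np.linalg.inv(d["world_from_camera"]);q=T[:3,:3]@np.asarray(p)+T[:3,3];K=d["intrinsics"]
    return K[0,0]*q[0]/-q[2]+K[0,2],K[1,1]*-q[1]/-q[2]+K[1,2]
def tri(d1,p1,d2,p2):
    o1,r1=ray(d1,*p1);o2,r2=ray(d2,*p2)
    A=np.stack([r1,-r2],1);s=np.linalg.lstsq(A,o2-o1,rcond=None)[0]
    a,b=o1+r1*s[0],o2+r2*s[1];return (a+b)/2,np.linalg.norm(a-b)
E
python3 - <<'E'
from h import *
t=load("top0");s=load("side0")
c=lambda d,x0,x1,y0,y1,k:cv2.resize(d["image"][y0:y1,x0:x1,::-1],None,fx=k,fy=k,interpolation=cv2.INTER_CUBIC)
cv2.imwrite("pics/topz.png",c(t,130,340,150,300,3.8)); cv2.imwrite("pics/sidez.png",c(s,150,350,80,280,3))
C=cloud(t)
for n,(u,v) in dict(die=(175,190),die2=(205,215),case=(189,201),stop=(193,244),panelL=(168,240),panR=(220,240),a=(280,189),b=(304,185),rackfree=(295,230),worktop=(340,200)).items(): print(n,C[v,u].round(3))
C=cloud(s)
for n,(u,v) in dict(case=(249,162),a=(269,220),b=(275,234),table=(180,270),open=(300,140)).items(): print(n,C[v,u].round(3))
E
```

```text
die [0.639 0.202 0.107]
die2 [0.565 0.118 0.105]
case [0.607 0.165 0.094]
stop [0.483 0.154 0.108]
panelL [0.495 0.233 0.074]
panR [0.49  0.081 0.07 ]
a [ 0.639 -0.102  0.025]
b [ 0.649 -0.177  0.024]
rackfree [ 0.511 -0.146 -0.003]
worktop [ 0.601 -0.291 -0.003]
case [0.609 0.187 0.104]
a [ 0.641 -0.081  0.029]
b [ 0.647 -0.158  0.028]
table [ 0.409 -0.252 -0.001]
open [0.759 0.118 0.192]
```

View pics/topz.png

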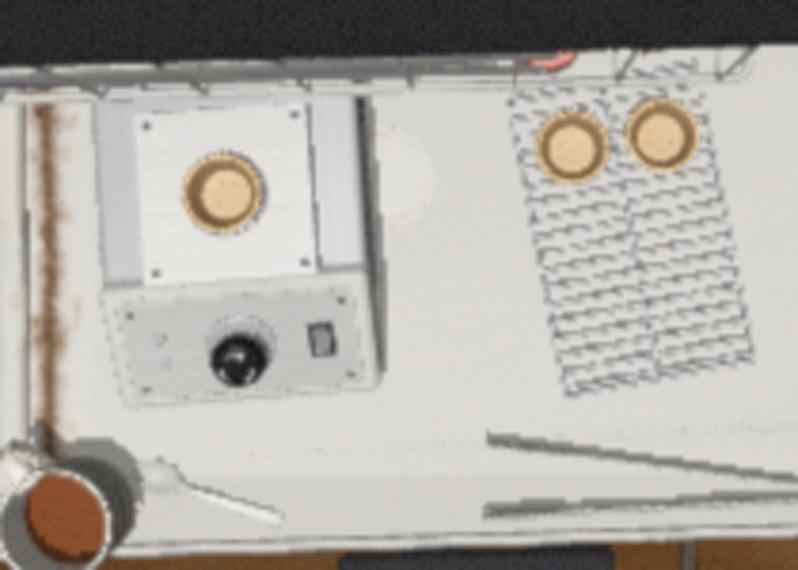

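View pics/sidez.png

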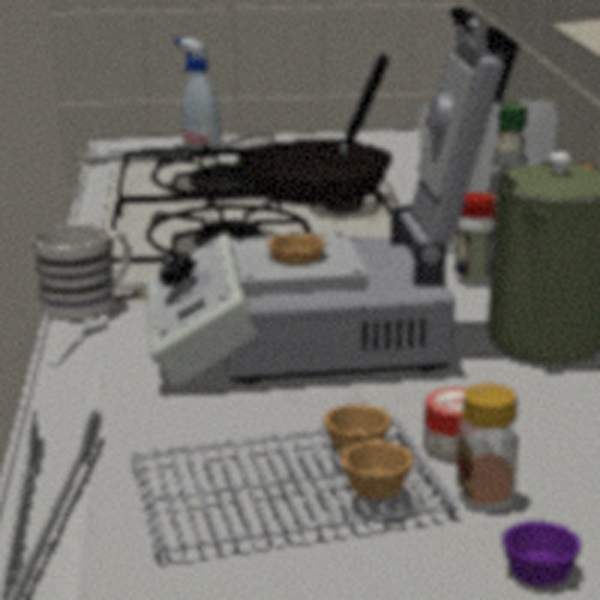

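Run:
```python
from h import *
from scipy.spatial.transform import Rotation as R
print(R.from_quat([0.703,-0.084,0.084,-0.702]).as_matrix().round(3))
t=load("top0");s=load("side0")
z=lambda x,y:(130+(x+.5)/3.8-.5,150+(y+.5)/3.8-.5)
print("screws")
S=[plane(t,*z(*p),.106) for p in[(146,126),(294,113),(156,273),(306,262)]]
for p in S:print(p.round(4))
print("die centre",np.mean(S,0).round(4))
for a,b in((2,0),(3,1)):print("yaw",np.arctan2(*(S[a]-S[b])[[1,0]]*-1))
for a,b in((1,0),(3,2)):
    d=S[b]-S[a];print("yaw",np.arctan2(-d[0],d[1]))
hsv=cv2.cvtColor(t["image"],cv2.COLOR_RGB2HSV)
def blobs(d,name,lo,hi,box):
    h=cv2.cvtColor(d["image"],cv2.COLOR_RGB2HSV);m=cv2.inRange(h,lo,hi);k=np.zeros_like(m);x0,x1,y0,y1=box;k[y0:y1,x0:x1]=m[y0:y1,x0:x1]
    cs,_=cv2.findContours(k,cv2.RETR_EXTERNAL,cv2.CHAIN_APPROX_NONE);out=[]
    for c in cs:
        if cv2.contourArea(c)>25:
            e=cv2.minAreaRect(c);out.append((e[0],e[1],cv2.contourArea(c)));print(name,np.round(e[0],1),np.round(e[1],1),cv2.contourArea(c))
    return out
B=blobs(t,"top",(8,70,60),(25,255,255),(150,330,170,215))
Bs=blobs(s,"side",(8,70,60),(25,255,255),(235,300,150,255))
for (c,_,_) in B: print("rim plane .12/.046",plane(t,*c,.12).round(4),plane(t,*c,.046).round(4))
blobs(t,"stop",(0,0,0),(180,255,60),(180,206,230,255))
blobs(s,"stopS",(0,0,0),(180,255,60),(200,216,158,178))
C=cloud(t)
for v in range(20,175,15): print(v,C[v,190].round(2),C[v,290].round(2))
```

```text
[[ 0.972 -0.     0.236]
 [-0.236 -0.001  0.972]
 [ 0.    -1.    -0.001]]
screws
[0.6602 0.2221 0.106 ]
[0.6668 0.1102 0.106 ]
[0.5491 0.2167 0.106 ]
[0.554  0.1038 0.106 ]
die centre [0.6075 0.1632 0.106 ]
yaw 0.048445827016149454
yaw 0.05668485121307369
yaw 0.05895021741684917
yaw 0.04371904379844121
top [188.3 200.3] [19.1 19.8] 289.0
top [280.  188.5] [17.7 17.7] 243.0
top [304. 185.] [18. 18.] 246.5
side [273.4 229.2] [34.3 22.3] 567.5
side [248.5 162. ] [17. 10.] 132.5
rim plane .12/.046 [0.6076 0.1627 0.12  ] [0.6113 0.1762 0.046 ]
rim plane .12/.046 [ 0.6334 -0.098   0.12  ] [ 0.6387 -0.1014  0.046 ]
rim plane .12/.046 [ 0.6413 -0.1664  0.12  ] [ 0.6472 -0.1742  0.046 ]
stop [192.6 243.9] [12.3 11.6] 94.5
stopS [208.1 169. ] [12.3 11.1] 80.0
20 [ 0.61 -0.03  1.15] [ 0.61 -0.06  1.15]
35 [ 0.61 -0.02  1.14] [ 0.61 -0.06  1.13]
50 [ 0.61 -0.02  1.13] [ 0.61 -0.06  1.12]
65 [ 0.61 -0.02  1.11] [ 0.61 -0.06  1.11]
80 [ 0.61 -0.02  1.09] [ 0.61 -0.06  1.09]
95 [ 0.61 -0.01  1.07] [ 0.61 -0.06  1.07]
110 [ 0.61 -0.01  1.05] [ 0.61 -0.06  1.04]
125 [ 0.61 -0.    1.01] [ 0.61 -0.07  1.  ]
140 [0.61 0.01 0.96] [ 0.61 -0.07  0.95]
155 [0.61 0.02 0.89] [ 0.61 -0.07  0.87]
170 [0.62 0.06 0.69] [ 0.62 -0.09  0.67]
```

Run:
```python
from h import *
t=load("top0");s=load("side0")
print("case rim",tri(t,(188.3,200.3),s,(248.5,160.5)))
print("stop mid",tri(t,(192.6,243.9),s,(208.1,169)))
O=np.array([.6076,.1629,0]);yaw=.052
P=lambda x,y,z:O+np.array([x*np.cos(yaw)-y*np.sin(yaw),x*np.sin(yaw)+y*np.cos(yaw),z])
crown=P(-.115-.5*.0365,0,.075+.866*.0365);mid=P(-.115-.5*.0275,0,.075+.866*.0275)
print("pred crown,mid",crown,mid,"proj mid",proj(t,mid),proj(s,mid), "case rim",proj(t,P(0,0,.12)),proj(s,P(0,0,.12)))
# rack outline top: zoom pts
z=lambda x,y:(130+(x+.5)/3.8-.5,150+(y+.5)/3.8-.5)
for p in[(565,395),(752,362),(510,90),(700,70)]: print("rack",plane(t,*z(*p),.018).round(4))
C=cloud(t)
import numpy as np
# panel fit
m=(C[...,0]>.455)&(C[...,0]<.53)&(C[...,1]>.08)&(C[...,1]<.24)&(C[...,2]>.03)&(C[...,2]<.11)
m&=(abs(C[...,1]-.155)>.035)
Q=C[m];A=np.c_[Q[:,:2],np.ones(len(Q))];c=np.linalg.lstsq(A,Q[:,2],rcond=None)[0];r=Q[:,2]-A@c
k=abs(r)<.006;c=np.linalg.lstsq(A[k],Q[k,2],rcond=None)[0];print("panel slope",c,k.sum(),len(k),"z at panel pt",P(-.115,0,0)[:2]@c[:2]+c[2])
```

```text
case rim (array([0.6064512 , 0.16311633, 0.1172503 ]), np.float64(0.0023171420706774148))
stop mid (array([0.47978736, 0.15723692, 0.09609781]), np.float64(0.006003419337194142))
pred crown,mid [0.47453011 0.15597412 0.106609  ] [0.47902403 0.15620802 0.098815  ] proj mid (np.float64(192.82023594674115), np.float64(245.26742991443143)) (np.float64(208.7675824480472), np.float64(168.32469848671494)) case rim (np.float64(188.1765741307963), np.float64(200.25847869085217)) (np.float64(249.2195512878806), np.float64(159.66737046367126))
rack [ 0.4409 -0.0912  0.018 ]
rack [ 0.4629 -0.2432  0.018 ]
rack [ 0.6893 -0.0541  0.018 ]
rack [ 0.7011 -0.2094  0.018 ]
panel slope [ 0.57551641  0.02440175 -0.21155103] 759 773 z at panel pt 0.07586700783858516
```

```bash
python3 -m pendant '[{"turn":-0.145,"fingers":255},{"turn":-0.145,"fingers":255},{"x":1.9,"z":-2.9,"fingers":255},{"x":1.9,"z":-2.9,"fingers":255},{"x":1.9,"z":-2.9,"fingers":255},{"x":1.9,"z":-2.9,"fingers":255},{"x":1.9,"z":-2.9,"fingers":255},{"x":1.9,"z":-2.9,"fingers":255},{"x":1.9,"z":-2.9,"fingers":255},{"x":1.9,"z":-2.9,"fingers":255},{"x":1.9,"z":-2.9,"fingers":255},{"x":1.9,"z":-2.9,"fingers":255},{"x":1.9,"z":-2.9,"fingers":255},{"x":1.9,"z":-2.9,"fingers":255},{"x":1.9,"z":-2.9,"fingers":255},{"x":1.8,"z":-2.9,"fingers":255},{"fingers":255}]' 10
cat > st.py <<'E'
from plant import arm
import numpy as np
from scipy.spatial.transform import Rotation as R
s=arm.get_state();M=R.from_quat(s["eef_rot"]).as_matrix()
p=s["eef_pos"];O=np.array([.6076,.1629]);y=.052
d=p[:2]-O;print("t",round(s["t"],2),"tcp",p.round(4),"press frame",(d[0]*np.cos(y)+d[1]*np.sin(y)).round(4),(-d[0]*np.sin(y)+d[1]*np.cos(y)).round(4),"yaw toolx",np.arctan2(M[1,0],M[0,0]).round(4),"F",s["contact_force"].round(2),"M",s["moment"].round(2),"gap",round(s["finger_gap"],3))
E
python3 st.py
```

```text
t 0.1 tcp [0.1471 0.607  0.214 ] press frame -0.4368 0.4674 yaw toolx -0.2378 F [ 0.28 -0.12 -0.28] M [-0.03 -0.01  0.05] gap 1.0$[0]: bad value
```

```bash
python3 -m pendant '[{"x":0,"y":0,"z":0,"turn":-0.145,"fingers":255},{"x":0,"y":0,"z":0,"turn":-0.145,"fingers":255}]' 10; python3 st.py
```

```text
t: 0.3
eef_pos: [0.1471, 0.6071, 0.2141]
eef_rot: [0.707, 0.02, -0.021, -0.707]
contact_force: [0.3, 0.2, -0.1]
finger_gap: 0.848
t 0.3 tcp [0.1471 0.6071 0.2141] press frame -0.4367 0.4675 yaw toolx 0.0579 F [ 0.31  0.23 -0.14] M [-0.02  0.06  0.04] gap 0.848
```

```bash
python3 -m pendant '[{"x":1.9,"y":0,"z":-2.9,"turn":0,"fingers":255},{"x":1.9,"y":0,"z":-2.9,"turn":0,"fingers":255},{"x":1.9,"y":0,"z":-2.9,"turn":0,"fingers":255},{"x":1.9,"y":0,"z":-2.9,"turn":0,"fingers":255},{"x":1.9,"y":0,"z":-2.9,"turn":0,"fingers":255},{"x":1.9,"y":0,"z":-2.9,"turn":0,"fingers":255},{"x":1.9,"y":0,"z":-2.9,"turn":0,"fingers":255},{"x":1.9,"y":0,"z":-2.9,"turn":0,"fingers":255},{"x":1.9,"y":0,"z":-2.9,"turn":0,"fingers":255},{"x":1.9,"y":0,"z":-2.9,"turn":0,"fingers":255},{"x":1.9,"y":0,"z":-2.9,"turn":0,"fingers":255},{"x":1.9,"y":0,"z":-2.9,"turn":0,"fingers":255},{"x":1.9,"y":0,"z":-2.9,"turn":0,"fingers":255},{"x":1.9,"y":0,"z":-2.9,"turn":0,"fingers":255},{"x":1.9,"y":0,"z":-2.9,"turn":0,"fingers":255},{"x":1.8,"y":0,"z":-2.9,"turn":0,"fingers":255},{"x":0,"y":0,"z":0,"turn":0,"fingers":255}]' 10; python3 st.py
```

```text
t: 2.0
eef_pos: [0.4756, 0.1572, 0.2144]
eef_rot: [0.707, 0.018, -0.017, -0.707]
contact_force: [-0.4, 0.7, -0.0]
finger_gap: 0.007
t 2.0 tcp [0.4756 0.1572 0.2144] press frame -0.1321 0.0012 yaw toolx 0.0493 F [-0.38  0.66 -0.01] M [0.06 0.01 0.06] gap 0.007
```

```bash
python3 -m pendant '[{"x":-0.23,"y":2.6,"z":-0.1,"turn":0,"fingers":255},{"x":0,"y":2.6,"z":0,"turn":0,"fingers":255},{"x":0,"y":2.6,"z":0,"turn":0,"fingers":255},{"x":0,"y":0,"z":0,"turn":0,"fingers":255}]'; python3 st.py
cat > snap.py <<'E'
import sys,numpy as np,cv2
from plant import arm
n,name,x0,x1,y0,y1,k=sys.argv[1],sys.argv[2],*map(int,sys.argv[3:7]),float(sys.argv[7])
d=arm.snapshot(n);np.savez(f"pics/{name}.npz",**d)
cv2.imwrite(f"pics/{name}.png",cv2.resize(d["image"][y0:y1,x0:x1,::-1],None,fx=k,fy=k,interpolation=cv2.INTER_CUBIC))
E
python3 snap.py side s1 150 350 80 230 4
```

```text
t: 2.4
eef_pos: [0.4689, 0.1585, 0.1337]
eef_rot: [0.707, 0.016, -0.021, -0.706]
contact_force: [-0.9, 0.8, 0.5]
finger_gap: 0.007
t 2.4 tcp [0.4689 0.1585 0.1337] press frame -0.1387 0.0028 yaw toolx 0.0524 F [-0.89  0.76  0.46] M [-0.01 -0.01  0.01] gap 0.007
```

View pics/s1.png

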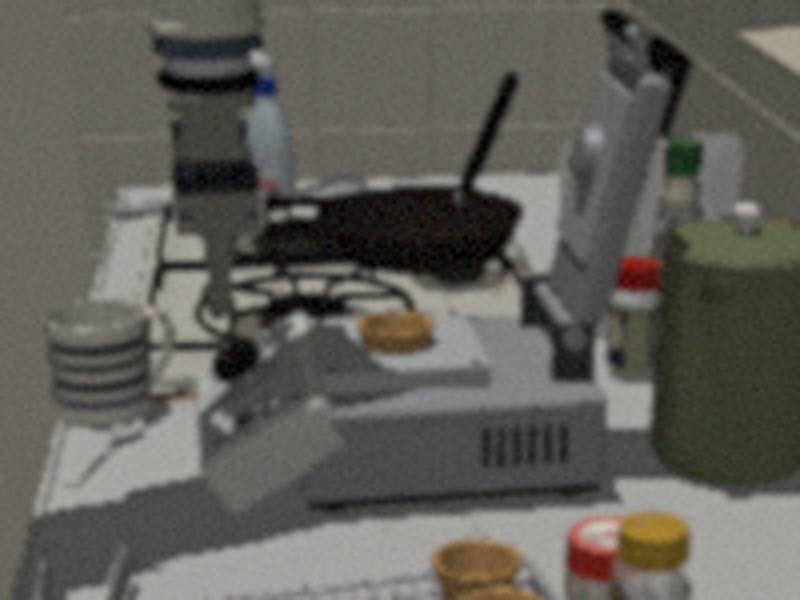

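```bash
python3 -m pendant '[{"x":0.5,"y":0,"z":-0.25,"turn":0,"fingers":255},{"x":0.25,"y":0.43,"z":0,"turn":0,"fingers":255},{"x":0.25,"y":0.43,"z":0,"turn":0,"fingers":255},{"x":0.25,"y":0.43,"z":0,"turn":0,"fingers":255},{"x":0,"y":0,"z":0,"turn":0,"fingers":255}]'; python3 st.py;python3 -m pendant '[{"x":0,"y":0,"z":0,"turn":0,"fingers":255},{"x":0,"y":0,"z":0,"turn":0,"fingers":255}]' >/dev/null; python3 st.py
```

```text
t: 2.95
eef_pos: [0.4845, 0.1568, 0.1233]
eef_rot: [0.707, 0.018, -0.018, -0.707]
contact_force: [0.5, 0.6, 0.6]
finger_gap: 0.009
t 2.95 tcp [0.4845 0.1568 0.1233] press frame -0.1232 0.0003 yaw toolx 0.052 F [0.47 0.61 0.63] M [-0.02  0.03 -0.  ] gap 0.009
t 3.15 tcp [0.4844 0.1569 0.1238] press frame -0.1234 0.0004 yaw toolx 0.0522 F [-0.51  0.28  0.05] M [ 0.02 -0.05 -0.  ] gap 0.003
```

```bash
python3 -m pendant '[{"x":-0.3,"y":0,"z":0,"turn":0,"fingers":255},{"x":0.2,"y":0.35,"z":0,"turn":0,"fingers":255},{"x":0.2,"y":0.35,"z":0,"turn":0,"fingers":255},{"x":0.2,"y":0.35,"z":0,"turn":0,"fingers":255},{"x":0,"y":0,"z":0,"turn":0,"fingers":255}]'>/dev/null; python3 st.py;python3 -m pendant '[{"x":0.1,"y":0.17,"z":0,"turn":0,"fingers":255},{"x":0,"y":0,"z":0,"turn":0,"fingers":255}]' >/dev/null; python3 st.py; python3 -m pendant '[{"x":0.1,"y":0.17,"z":0,"turn":0,"fingers":255},{"x":0,"y":0,"z":0,"turn":0,"fingers":255}]' >/dev/null; python3 st.py
```

```text
t 3.65 tcp [0.4874 0.157  0.1126] press frame -0.1204 0.0003 yaw toolx 0.0521 F [ 0.15  1.13 -0.06] M [ 0.04  0.05 -0.08] gap 0.004
t 3.85 tcp [0.4883 0.1571 0.1114] press frame -0.1195 0.0004 yaw toolx 0.0521 F [-0.8   0.37  3.52] M [ 0.    0.29 -0.05] gap 0.004
t 4.05 tcp [0.4893 0.1571 0.1098] press frame -0.1185 0.0004 yaw toolx 0.0522 F [-1.75 -0.43  3.3 ] M [-0.1   0.39  0.05] gap 0.005
```

```bash
python3 -m pendant '[{"x":0.1,"y":0.17,"z":0,"turn":0,"fingers":255},{"x":0.1,"y":0.17,"z":0,"turn":0,"fingers":255},{"x":0,"y":0,"z":0,"turn":0,"fingers":255}]'>/dev/null; python3 st.py;python3 -m pendant '[{"x":0.05,"y":0.09,"z":0,"turn":0,"fingers":255},{"x":0,"y":0,"z":0,"turn":0,"fingers":255}]' >/dev/null; python3 st.py; python3 -m pendant '[{"x":0.05,"y":0.09,"z":0,"turn":0,"fingers":255},{"x":0,"y":0,"z":0,"turn":0,"fingers":255}]' >/dev/null; python3 st.py
```

```text
t 4.35 tcp [0.4916 0.1573 0.1062] press frame -0.1162 0.0004 yaw toolx 0.0522 F [-0.92 -0.89  2.03] M [-0.07  0.26  0.02] gap 0.006
t 4.55 tcp [0.4919 0.1573 0.1055] press frame -0.1158 0.0004 yaw toolx 0.0522 F [-2.44 -0.12  4.12] M [-0.04  0.4  -0.02] gap 0.005
t 4.75 tcp [0.4925 0.1573 0.1046] press frame -0.1153 0.0004 yaw toolx 0.0522 F [-2.42 -0.19  5.82] M [-0.07  0.46 -0.02] gap 0.008
```

```bash
python3 -m pendant '[{"x":0.04,"y":0.06,"z":0,"turn":0,"fingers":255},{"x":0,"y":0,"z":0,"turn":0,"fingers":255}]'>/dev/null; python3 st.py;python3 -m pendant '[{"x":-0.2,"y":-0.35,"z":0,"turn":0,"fingers":255},{"x":0,"y":0,"z":0,"turn":0,"fingers":255},{"x":0,"y":0,"z":0,"turn":0,"fingers":255}]' >/dev/null; python3 st.py
```

```text
t 4.95 tcp [0.4928 0.1573 0.104 ] press frame -0.1149 0.0004 yaw toolx 0.0522 F [-1.69 -0.5   4.91] M [-0.07  0.44 -0.01] gap 0.005
t 5.25 tcp [0.491  0.1573 0.1075] press frame -0.1167 0.0005 yaw toolx 0.0523 F [ 0.05 -0.48 -0.78] M [0.05 0.03 0.06] gap 0.006
```

```bash
python3 -m pendant '[{"x":-0.8,"y":-1.4,"z":0,"turn":0,"fingers":255},{"x":0,"y":-2,"z":0,"turn":0,"fingers":255},{"x":0,"y":-4,"z":0,"turn":0,"fingers":100},{"x":0,"y":-2,"z":0,"turn":0,"fingers":0},{"x":0,"y":0,"z":0,"turn":0,"fingers":0}]'; python3 st.py;python3 snap.py side s2 150 350 80 230 4
```

```text
t: 5.75
eef_pos: [0.4847, 0.1575, 0.2043]
eef_rot: [-0.706, -0.02, 0.017, 0.707]
contact_force: [0.3, 0.0, -0.2]
finger_gap: 0.244
t 5.75 tcp [0.4847 0.1575 0.2043] press frame -0.123 0.001 yaw toolx 0.0522 F [ 0.35  0.05 -0.16] M [0.03 0.05 0.01] gap 0.244
```

View pics/s2.png

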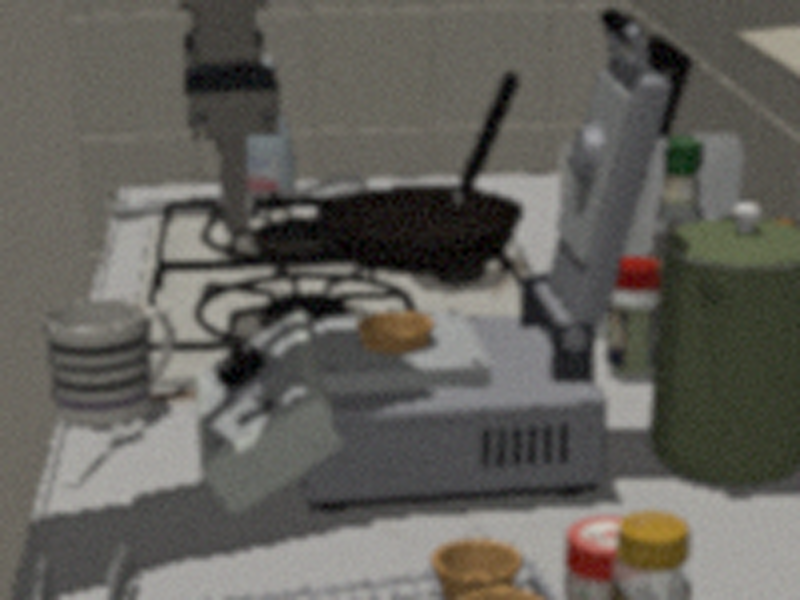

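```bash
python3 -m pendant '[{"x":3,"y":0,"z":0,"turn":0,"fingers":0},{"x":3,"y":0,"z":0,"turn":0,"fingers":0},{"x":3,"y":0,"z":0,"turn":0,"fingers":0},{"x":3,"y":0,"z":0,"turn":0,"fingers":0},{"x":0.3,"y":0,"z":-0.1,"turn":0,"fingers":0},{"x":0,"y":0,"z":0,"turn":0,"fingers":0},{"x":0,"y":0,"z":0,"turn":0,"fingers":0}]'>/dev/null; python3 st.py
```

```text
t 6.5 tcp [0.6042 0.162  0.2002] press frame -0.0034 -0.0008 yaw toolx 0.0521 F [-1.06  0.64  0.71] M [ 0.07 -0.03 -0.01] gap 0.892
```

```bash
python3 -m pendant '[{"x":0.3,"y":2,"z":0.1,"turn":0,"fingers":0},{"x":0,"y":2,"z":0,"turn":0,"fingers":0},{"x":0,"y":2,"z":0,"turn":0,"fingers":0},{"x":0,"y":0,"z":0,"turn":0,"fingers":0},{"x":0,"y":0,"z":0,"turn":0,"fingers":0}]'>/dev/null; python3 st.py;python3 snap.py side s3 150 350 80 230 4; python3 snap.py top t3 130 340 150 300 3.8
```

```text
t 7.0 tcp [0.6079 0.1634 0.1417] press frame 0.0003 0.0005 yaw toolx 0.0524 F [ 0.35 -0.55 -0.01] M [ 0.   -0.04 -0.01] gap 1.001
```

View pics/s3.png

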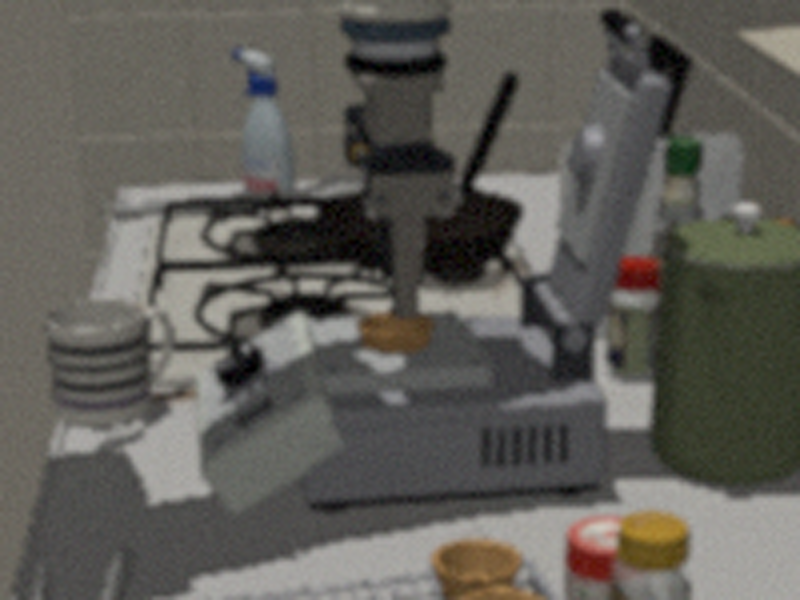

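View pics/t3.png

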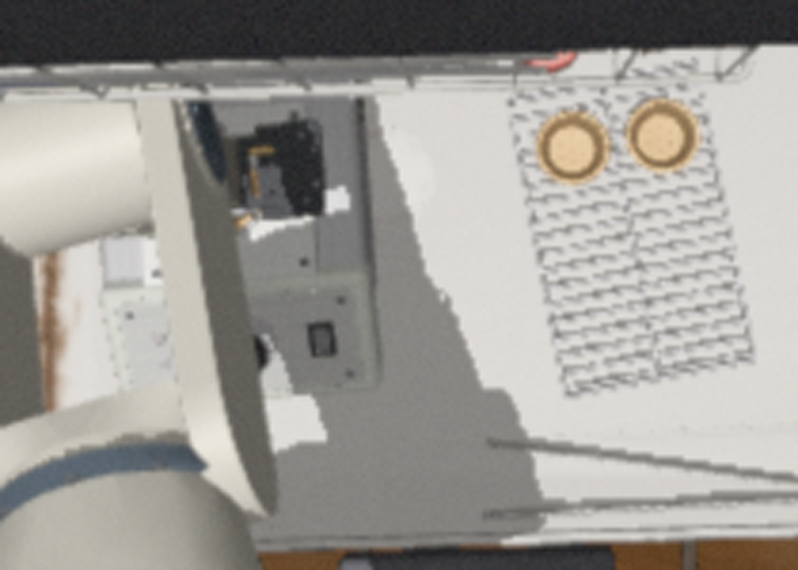

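```bash
python3 -m pendant '[{"x":0,"y":1.6,"z":0,"turn":0,"fingers":0},{"x":0,"y":1.6,"z":0,"turn":0,"fingers":0},{"x":0,"y":0,"z":0,"turn":0,"fingers":0},{"x":0,"y":0,"z":0,"turn":0,"fingers":0}]'>/dev/null; python3 st.py
```

```text
t 7.5 tcp [0.608  0.1632 0.1085] press frame 0.0004 0.0003 yaw toolx 0.0522 F [ 0.43 -0.09 -0.41] M [-0.02 -0.05 -0.01] gap 1.001
```

Close gently.

```bash
python3 -m pendant '[{"x":0,"y":0,"z":0,"turn":0,"fingers":150},{"x":0,"y":0,"z":0,"turn":0,"fingers":150},{"x":0,"y":0,"z":0,"turn":0,"fingers":150},{"x":0,"y":0,"z":0,"turn":0,"fingers":150},{"x":0,"y":0,"z":0,"turn":0,"fingers":150},{"x":0,"y":0,"z":0,"turn":0,"fingers":150},{"x":0,"y":0,"z":0,"turn":0,"fingers":150}]' 6 >/dev/null; python3 st.py; python3 -m pendant '[{"x":0,"y":-0.5,"z":0,"turn":0,"fingers":150},{"x":0,"y":-0.5,"z":0,"turn":0,"fingers":150},{"x":0,"y":-1,"z":0,"turn":0,"fingers":150},{"x":0,"y":0,"z":0,"turn":0,"fingers":150}]' >/dev/null; python3 st.py;python3 snap.py side s4 150 350 80 230 4
```

```text
t 8.2 tcp [0.6088 0.1634 0.1097] press frame 0.0012 0.0005 yaw toolx 0.0522 F [-1.09 -0.61  2.21] M [0.05 0.03 0.02] gap 0.637
t 8.6 tcp [0.6096 0.1637 0.1313] press frame 0.0021 0.0007 yaw toolx 0.0522 F [0.5  1.14 0.12] M [ 0.07 -0.04  0.05] gap 0.639
```

View pics/s4.png

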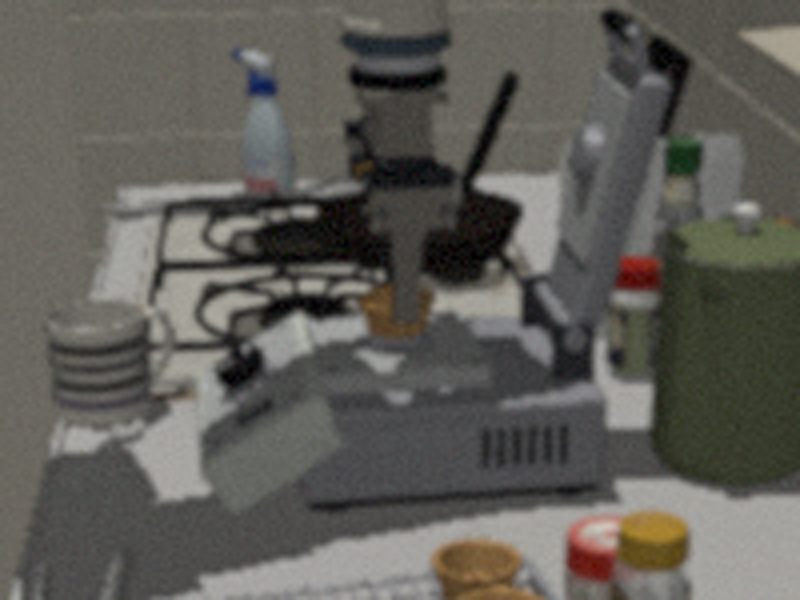

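```bash
python3 -m pendant '[{"x":0,"y":-1.5,"z":0,"turn":0,"fingers":150},{"x":0,"y":-2,"z":0,"turn":0,"fingers":150},{"x":0,"y":-2,"z":0,"turn":0,"fingers":150},{"x":-0.8,"y":0,"z":-1.25,"turn":0,"fingers":150},{"x":-0.8,"y":0,"z":-2.25,"turn":0,"fingers":150},{"x":-0.8,"y":0,"z":-2.25,"turn":0,"fingers":150},{"x":-0.8,"y":0,"z":-2.25,"turn":0,"fingers":150},{"x":-0.8,"y":0,"z":-2.25,"turn":0,"fingers":150},{"x":-0.8,"y":0,"z":-2.25,"turn":0,"fingers":150},{"x":-0.8,"y":0,"z":-2.25,"turn":0,"fingers":150},{"x":-0.8,"y":0,"z":-2.25,"turn":0,"fingers":150},{"x":-0.8,"y":0,"z":-2.25,"turn":0,"fingers":150},{"x":-0.8,"y":0,"z":-2.25,"turn":0,"fingers":150},{"x":-0.8,"y":0,"z":-2.25,"turn":0,"fingers":150},{"x":-0.8,"y":0,"z":-2.25,"turn":0,"fingers":150},{"x":-0.8,"y":0,"z":-2.25,"turn":0,"fingers":150},{"x":-0.8,"y":0,"z":-2.25,"turn":0,"fingers":150},{"x":-0.8,"y":0,"z":-1.25,"turn":0,"fingers":150},{"x":0,"y":0,"z":0,"turn":-0.095,"fingers":150},{"x":0,"y":0,"z":0,"turn":0,"fingers":150}]' ; python3 st.py;python3 snap.py side s5 150 350 80 300 3;python3 snap.py top t5 130 340 150 300 3.8
```

```text
t: 10.65
eef_pos: [0.5043, -0.1603, 0.1841]
eef_rot: [-0.705, -0.052, 0.052, 0.705]
contact_force: [0.6, 0.3, -0.9]
finger_gap: 0.64
t 10.65 tcp [ 0.5043 -0.1603  0.1841] press frame -0.12 -0.3174 yaw toolx 0.1476 F [ 0.63  0.32 -0.9 ] M [ 0.05  0.03 -0.03] gap 0.64
```

View pics/s5.png

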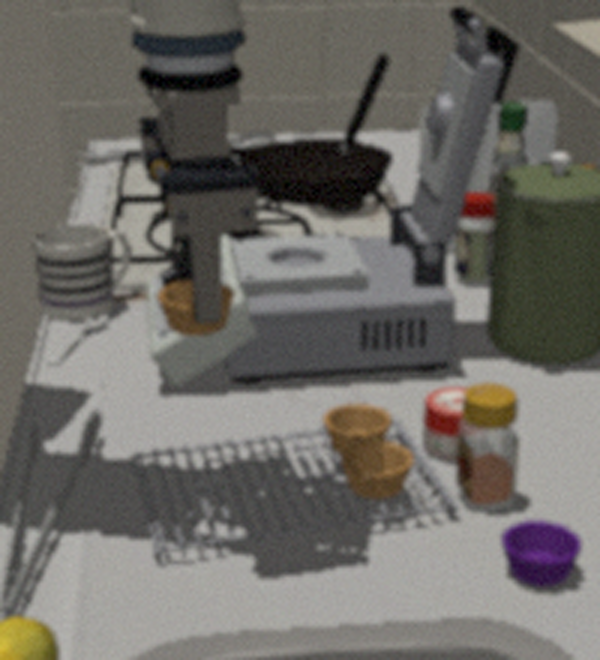

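View pics/t5.png

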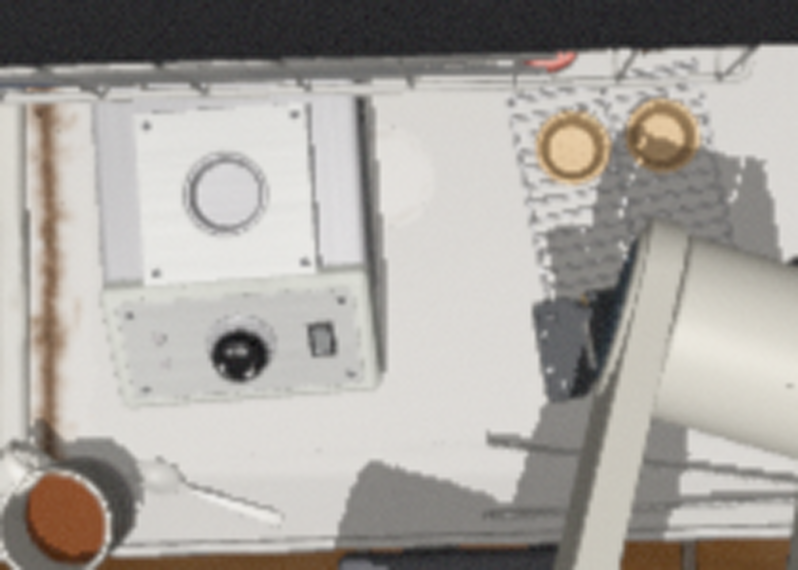

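```bash
python3 -m pendant '[{"x":1,"y":1.5,"z":0.1,"turn":0,"fingers":150},{"x":0,"y":3,"z":0,"turn":0,"fingers":150},{"x":0,"y":3,"z":0,"turn":0,"fingers":150},{"x":0,"y":3,"z":0,"turn":0,"fingers":150},{"x":0,"y":2,"z":0,"turn":0,"fingers":150},{"x":0,"y":0,"z":0,"turn":0,"fingers":150},{"x":0,"y":0,"z":0,"turn":0,"fingers":150},{"x":0,"y":0,"z":0,"turn":0,"fingers":150}]' >/dev/null; python3 st.py;python3 snap.py side s6 180 300 180 280 6
```

```text
t 11.55 tcp [ 0.516  -0.1576  0.0607] press frame -0.1081 -0.3153 yaw toolx 0.1469 F [-0.23  0.94 -0.36] M [ 0.03  0.01 -0.06] gap 0.641
```

View pics/s6.png

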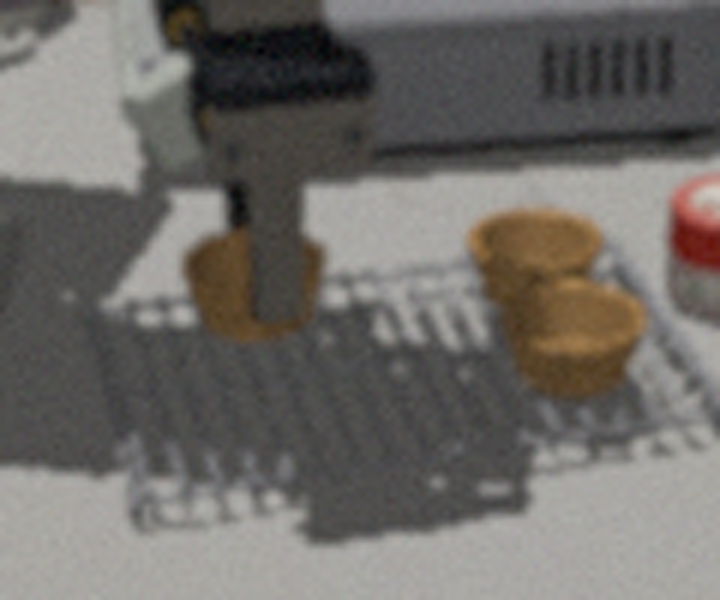

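```bash
python3 -m pendant '[{"x":0,"y":1,"z":0,"turn":0,"fingers":150},{"x":0,"y":1,"z":0,"turn":0,"fingers":150},{"x":0,"y":0,"z":0,"turn":0,"fingers":150},{"x":0,"y":0,"z":0,"turn":0,"fingers":150}]' >/dev/null; python3 st.py; python3 -m pendant '[{"x":0,"y":0.3,"z":0,"turn":0,"fingers":150},{"x":0,"y":0,"z":0,"turn":0,"fingers":150}]' >/dev/null; python3 st.py;  python3 -m pendant '[{"x":0,"y":0.2,"z":0,"turn":0,"fingers":150},{"x":0,"y":0,"z":0,"turn":0,"fingers":150}]' >/dev/null; python3 st.py
```

```text
t 12.0 tcp [ 0.5147 -0.1573  0.039 ] press frame -0.1094 -0.315 yaw toolx 0.1472 F [-0.68 -0.65 -0.85] M [ 0.04 -0.03  0.05] gap 0.636
t 12.2 tcp [ 0.515  -0.1575  0.0363] press frame -0.1091 -0.3151 yaw toolx 0.1471 F [ 0.14 -0.36 -0.94] M [ 0.07 -0.03 -0.02] gap 0.637
t 12.4 tcp [ 0.5155 -0.1575  0.0348] press frame -0.1087 -0.3152 yaw toolx 0.1471 F [-0.74  0.46  4.44] M [ 0.18  0.1  -0.05] gap 0.637
```

```bash
python3 -m pendant '[{"x":0,"y":0,"z":0,"turn":0,"fingers":70},{"x":0,"y":0,"z":0,"turn":0,"fingers":40},{"x":0,"y":0,"z":0,"turn":0,"fingers":20},{"x":0,"y":0,"z":0,"turn":0,"fingers":20},{"x":0,"y":0,"z":0,"turn":0,"fingers":20}]' >/dev/null; python3 st.py; python3 snap.py side s7 180 300 180 280 6
```

```text
t 12.9 tcp [ 0.5151 -0.1575  0.0344] press frame -0.1091 -0.3152 yaw toolx 0.1472 F [-0.26 -0.68  0.76] M [ 0.01  0.03 -0.05] gap 0.922
```

View pics/s7.png

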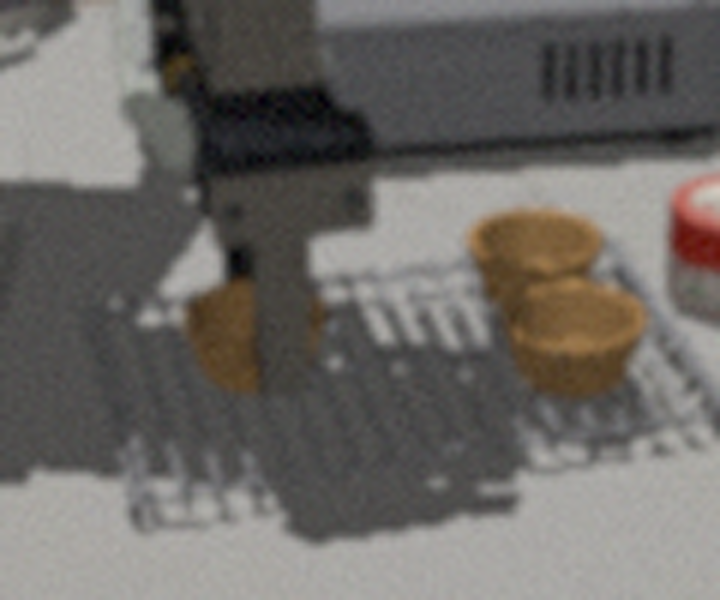

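```bash
python3 -m pendant '[{"x":0,"y":-1,"z":0,"turn":0,"fingers":0},{"x":0,"y":-2,"z":0,"turn":0,"fingers":0},{"x":0,"y":-3,"z":0,"turn":0,"fingers":0},{"x":0,"y":-4,"z":0,"turn":0,"fingers":0},{"x":0,"y":-4,"z":0,"turn":0,"fingers":0},{"x":0,"y":-3,"z":0,"turn":0,"fingers":0},{"x":0,"y":0,"z":0,"turn":0,"fingers":0}]' >/dev/null; python3 st.py; python3 snap.py side s8 180 300 180 280 6; python3 snap.py top t8 130 340 150 300 3.8
```

```text
t 13.65 tcp [ 0.5176 -0.1583  0.2097] press frame -0.1066 -0.3161 yaw toolx 0.1472 F [-0.27  0.75  0.69] M [ 0.07 -0.02  0.03] gap 1.004
```

View pics/s8.png

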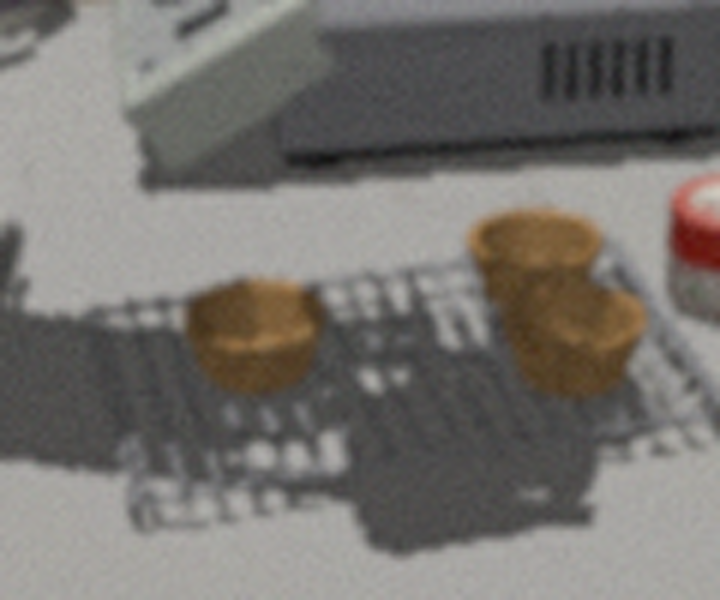

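View pics/t8.png

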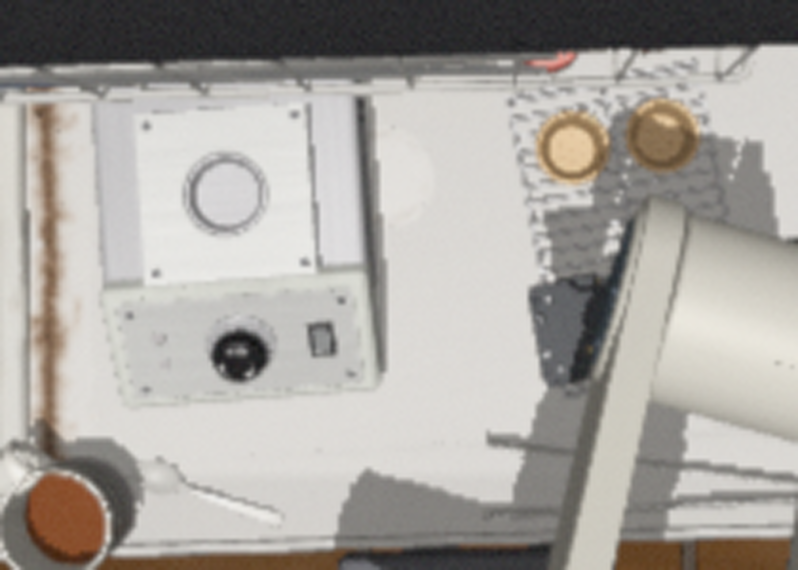

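```bash
python3 -m pendant '[{"x":0,"y":0,"z":0,"turn":-0.13,"fingers":110},{"x":0,"y":0,"z":0,"turn":-0.13,"fingers":110},{"x":0,"y":0,"z":0,"turn":-0.14,"fingers":110},{"x":1.08,"y":0,"z":2.38,"turn":0,"fingers":110},{"x":1.08,"y":0,"z":2.38,"turn":0,"fingers":110},{"x":1.08,"y":0,"z":2.38,"turn":0,"fingers":110},{"x":1.08,"y":0,"z":2.38,"turn":0,"fingers":110},{"x":1.08,"y":0,"z":2.38,"turn":0,"fingers":110},{"x":1.08,"y":0,"z":2.38,"turn":0,"fingers":110},{"x":1.08,"y":0,"z":2.38,"turn":0,"fingers":110},{"x":1.08,"y":0,"z":2.38,"turn":0,"fingers":110},{"x":1.08,"y":0,"z":2.38,"turn":0,"fingers":110},{"x":1.08,"y":0,"z":2.38,"turn":0,"fingers":110},{"x":1.08,"y":0,"z":2.38,"turn":0,"fingers":110},{"x":1.08,"y":0,"z":2.38,"turn":0,"fingers":110},{"x":0,"y":0,"z":0,"turn":0,"fingers":110},{"x":0,"y":0,"z":0,"turn":0,"fingers":110},{"x":0,"y":0,"z":0,"turn":0,"fingers":110}]' >/dev/null; python3 st.py
python3 - <<'E'
from plant import arm
print(arm.get_state()["joint_positions"].round(2))
E
```

```text
t 15.55 tcp [0.4767 0.153  0.2037] press frame -0.1312 -0.0031 yaw toolx 0.5471 F [ 0.14 -0.47 -0.01] M [ 0.07  0.   -0.03] gap 0.568
[ 0.31  0.17  1.9  -0.    1.07 -1.81]
```

```bash
python3 -m pendant '[{"x":0.2,"y":2,"z":-0.1,"turn":0,"fingers":110},{"x":0,"y":2.5,"z":0,"turn":0,"fingers":110},{"x":0,"y":2.5,"z":0,"turn":0,"fingers":110},{"x":0,"y":1.3,"z":0,"turn":0,"fingers":110},{"x":0,"y":0,"z":0,"turn":0,"fingers":110},{"x":0,"y":0,"z":0,"turn":0,"fingers":110},{"x":0,"y":0,"z":0,"turn":0,"fingers":110}]' >/dev/null; python3 st.py; python3 snap.py side s9 160 280 120 220 6
```

```text
t 16.25 tcp [0.4803 0.1541 0.1226] press frame -0.1276 -0.0022 yaw toolx 0.547 F [ 0.21 -0.45  0.72] M [ 0.06 -0.02  0.  ] gap 0.568
```

View pics/s9.png

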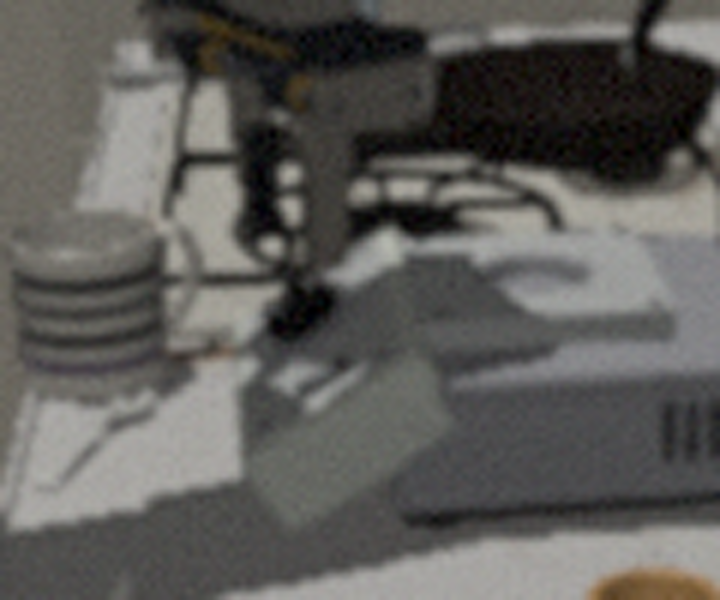

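```bash
python3 -m pendant '[{"x":-0.1,"y":1.5,"z":0,"turn":0,"fingers":110},{"x":0,"y":1.3,"z":0,"turn":0,"fingers":110},{"x":0,"y":0,"z":0,"turn":0,"fingers":110},{"x":0,"y":0,"z":0,"turn":0,"fingers":110}]' >/dev/null; python3 st.py; python3 -m pendant '[{"x":0,"y":0.3,"z":0,"turn":0,"fingers":110},{"x":0,"y":0.3,"z":0,"turn":0,"fingers":110},{"x":0,"y":0,"z":0,"turn":0,"fingers":110},{"x":0,"y":0,"z":0,"turn":0,"fingers":110}]' >/dev/null; python3 st.py
```

```text
t 16.7 tcp [0.4785 0.1535 0.0936] press frame -0.1294 -0.0027 yaw toolx 0.5473 F [ 0.01  0.68 -0.04] M [ 0.03 -0.01 -0.  ] gap 0.569
t 17.1 tcp [0.4786 0.1535 0.0875] press frame -0.1293 -0.0027 yaw toolx 0.5471 F [ 0.35 -0.64  0.09] M [0.09 0.07 0.04] gap 0.572
```

No contact. Close on the cap at 20 N.

```bash
python3 -m pendant '[{"x":0,"y":0,"z":0,"turn":0,"fingers":200},{"x":0,"y":0,"z":0,"turn":0,"fingers":200},{"x":0,"y":0,"z":0,"turn":0,"fingers":200},{"x":0,"y":0,"z":0,"turn":0,"fingers":200}]' 20 >/dev/null; python3 st.py
```

```text
t 17.5 tcp [0.4781 0.1544 0.0875] press frame -0.1298 -0.0018 yaw toolx 0.5466 F [-1.6   6.    0.75] M [ 1.21  0.51 -0.01] gap 0.433
```

```bash
python3 -m pendant '[{"x":0,"y":0,"z":0.15,"turn":0.1,"fingers":200},{"x":0,"y":0,"z":0.06,"turn":0.1,"fingers":200},{"x":0,"y":0,"z":0.06,"turn":0.1,"fingers":200},{"x":0,"y":0,"z":0.06,"turn":0.1,"fingers":200},{"x":0,"y":0,"z":0.06,"turn":0.1,"fingers":200},{"x":0,"y":0,"z":0,"turn":0,"fingers":200}]' >/dev/null; python3 st.py; python3 -m pendant '[{"x":0,"y":0,"z":0.06,"turn":0.1,"fingers":200},{"x":0,"y":0,"z":0.06,"turn":0.1,"fingers":200},{"x":0,"y":0,"z":0,"turn":0,"fingers":200}]' >/dev/null; python3 st.py;python3 -m pendant '[{"x":0,"y":0,"z":0.06,"turn":0.1,"fingers":200},{"x":0,"y":0,"z":0.06,"turn":0.1,"fingers":200},{"x":0,"y":0,"z":0,"turn":0,"fingers":200}]' >/dev/null; python3 st.py
```

```text
t 18.1 tcp [0.4773 0.1569 0.0876] press frame -0.1305 0.0008 yaw toolx 0.0463 F [ 0.72 -3.14 -0.52] M [-0.18 -0.16  0.22] gap 0.432
t 18.4 tcp [0.4772 0.1577 0.0878] press frame -0.1305 0.0016 yaw toolx -0.1523 F [-0.16 -4.3   4.48] M [-0.58 -0.02  0.13] gap 0.437
t 18.7 tcp [0.4773 0.1582 0.0877] press frame -0.1304 0.0021 yaw toolx -0.3519 F [ 1.21 -9.32  3.56] M [-1.4  -0.07  0.16] gap 0.437
```

```bash
python3 -m pendant '[{"x":0,"y":0,"z":-0.05,"turn":0.07,"fingers":200},{"x":0,"y":0,"z":-0.05,"turn":0.07,"fingers":200},{"x":0,"y":0,"z":0,"turn":0,"fingers":200}]' >/dev/null; python3 st.py
```

```text
t 19.0 tcp [0.4773 0.1581 0.0879] press frame -0.1304 0.002 yaw toolx -0.4908 F [ 0.24 -3.9   3.99] M [-0.58 -0.23  0.28] gap 0.435
```

```bash
python3 -m pendant '[{"x":-0.09,"y":-0.17,"z":-0.05,"turn":0.03,"fingers":200},{"x":-0.09,"y":-0.17,"z":-0.05,"turn":0.03,"fingers":200},{"x":0,"y":0,"z":0,"turn":0,"fingers":200}]' >/dev/null; python3 st.py
```

```text
t 19.3 tcp [0.4757 0.1584 0.0906] press frame -0.1319 0.0024 yaw toolx -0.5492 F [ 5.27 -2.26 -7.74] M [-0.54 -0.97 -0.01] gap 0.435
```

```bash
python3 snap.py side s10 180 260 130 190 9; python3 st.py; python3 snap.py top t10 160 240 220 280 9
```

```text
t 19.35 tcp [0.4757 0.1584 0.0906] press frame -0.1319 0.0024 yaw toolx -0.5485 F [ 5.95 -2.23 -7.69] M [-0.58 -0.96  0.04] gap 0.44
```

View pics/s10.png

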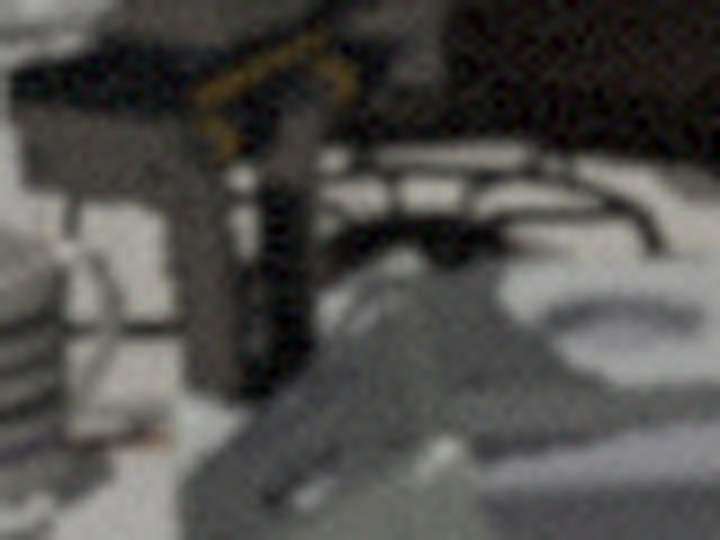

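View pics/t10.png

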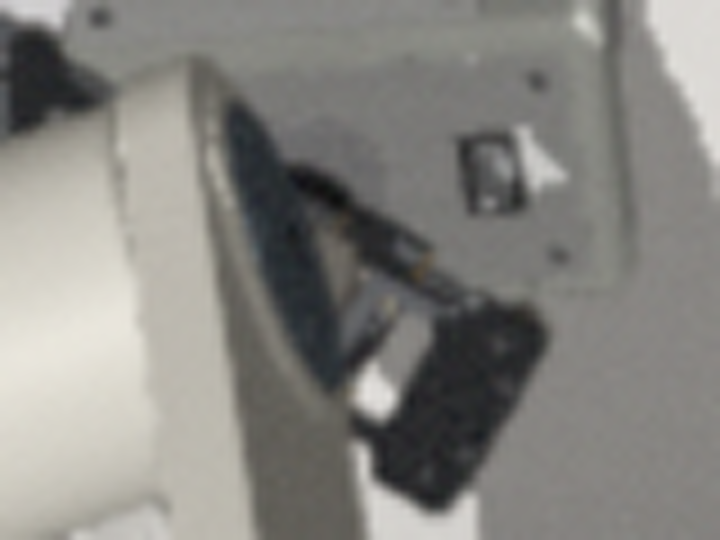

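```bash
python3 -m pendant '[{"x":0,"y":0,"z":0,"turn":0,"fingers":110},{"x":0,"y":0,"z":0,"turn":0,"fingers":110},{"x":0,"y":0,"z":0,"turn":0,"fingers":110}]' >/dev/null; python3 st.py;python3 -m pendant '[{"x":0,"y":-1.5,"z":0,"turn":0,"fingers":110},{"x":0,"y":-3,"z":0,"turn":0,"fingers":110},{"x":0,"y":-1.5,"z":0,"turn":0,"fingers":110},{"x":0,"y":0,"z":0,"turn":0,"fingers":110}]' >/dev/null; python3 st.py; python3 snap.py side s11 180 260 130 190 9
```

```text
t 19.7 tcp [0.4747 0.1587 0.0909] press frame -0.133 0.0027 yaw toolx -0.5513 F [ 0.49  0.77 -0.22] M [-0.08 -0.02  0.02] gap 0.566
t 20.1 tcp [0.4762 0.1591 0.1529] press frame -0.1314 0.003 yaw toolx -0.552 F [-0.38 -1.05 -0.57] M [-0.05 -0.05  0.01] gap 0.567
```

View pics/s11.png

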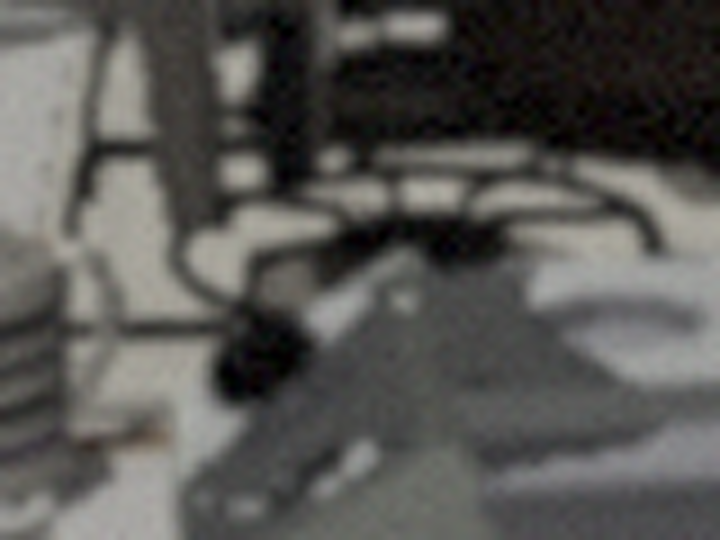

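Run:
```python
from h import *
for n in("side0","s1","s2","s3","s8","s11"):
    d=load(n);h=cv2.cvtColor(d["image"],cv2.COLOR_RGB2HSV);m=(h[...,2]<55).astype(np.uint8);k=np.zeros_like(m);k[162:180,200:218]=m[162:180,200:218]
    c,_=cv2.findContours(k,0,1);
    if c:
        c=max(c,key=cv2.contourArea);M=cv2.moments(c);print(n,cv2.contourArea(c),round(M["m10"]/M["m00"],1),round(M["m01"]/M["m00"],1),cv2.boundingRect(c))
O=np.array([.6076,.1629,0]);yaw=.052
P=lambda x,y,z:O+np.array([x*np.cos(yaw)-y*np.sin(yaw),x*np.sin(yaw)+y*np.cos(yaw),z])
d=load("side0")
for c in(.0365,.030):
    q=c-.011;print(c,proj(d,P(-.115-.5*q,0,.075+.866*q)))
```

```text
side0 66.5 208.5 169.4 (204, 163, 10, 13)
s1 76.5 208.4 169.1 (204, 163, 10, 13)
s2 81.5 210.0 170.7 (205, 163, 12, 15)
s3 59.5 209.5 171.1 (205, 163, 10, 15)
s8 60.0 209.6 170.8 (205, 163, 10, 14)
s11 76.0 208.6 169.1 (204, 163, 11, 12)
0.0365 (np.float64(209.11542062528332), np.float64(168.8221061348477))
0.03 (np.float64(210.24287635986641), np.float64(170.43436477123115))
```

```bash
python3 -m pendant '[{"x":0,"y":-3,"z":0,"turn":0,"fingers":110},{"x":0,"y":-3,"z":0,"turn":0,"fingers":110},{"x":0,"y":0,"z":2,"turn":0,"fingers":110},{"x":0,"y":0,"z":4,"turn":0,"fingers":110},{"x":0,"y":0,"z":4,"turn":0,"fingers":110},{"x":0,"y":0,"z":4,"turn":0,"fingers":110},{"x":0,"y":0,"z":4,"turn":0,"fingers":110},{"x":0,"y":0,"z":0,"turn":0,"fingers":110},{"x":0,"y":0,"z":0,"turn":0,"fingers":110}]' >/dev/null; python3 st.py; python3 snap.py side s12 160 320 120 280 3.7; python3 snap.py top t12 130 340 150 300 3.8
python3 - <<'E'
from h import *
d=load("s12");h=cv2.cvtColor(d["image"],cv2.COLOR_RGB2HSV);m=(h[...,2]<55).astype(np.uint8);k=np.zeros_like(m);k[162:180,200:218]=m[162:180,200:218]
c,_=cv2.findContours(k,0,1);c=max(c,key=cv2.contourArea);M=cv2.moments(c);print(cv2.contourArea(c),round(M["m10"]/M["m00"],1),round(M["m01"]/M["m00"],1))
t=load("t12");h=cv2.cvtColor(t["image"],cv2.COLOR_RGB2HSV);m=cv2.inRange(h,(8,70,60),(25,255,255));m[:,:250]=0;m[:165]=0;m[250:]=0;m[:,330:]=0
for c in cv2.findContours(m,0,1)[0]:
    if cv2.contourArea(c)>60:
        (u,v),r,_=cv2.minAreaRect(c);p=plane(t,u,v,.046);q=p[:2]-[.5735,-.1495];a=.147;print("case",np.round((u,v),1),np.round(r,1),p.round(4),"rack frame",(q[0]*np.cos(a)+q[1]*np.sin(a)).round(3),(-q[0]*np.sin(a)+q[1]*np.cos(a)).round(3))
E
```

```text
t 21.05 tcp [0.5685 0.3117 0.2088] press frame -0.0313 0.1506 yaw toolx -0.5514 F [-1.46 -0.3  -0.69] M [ 0.02 -0.05 -0.02] gap 0.57
83.5 208.6 169.3
case [299.5 229. ] [18. 17.] [ 0.515  -0.1562  0.046 ] rack frame -0.059 0.002
case [280.  188.5] [17.7 17.7] [ 0.6387 -0.1014  0.046 ] rack frame 0.072 0.038
case [304. 185.] [18. 18.] [ 0.6472 -0.1742  0.046 ] rack frame 0.069 -0.035
```

View pics/s12.png

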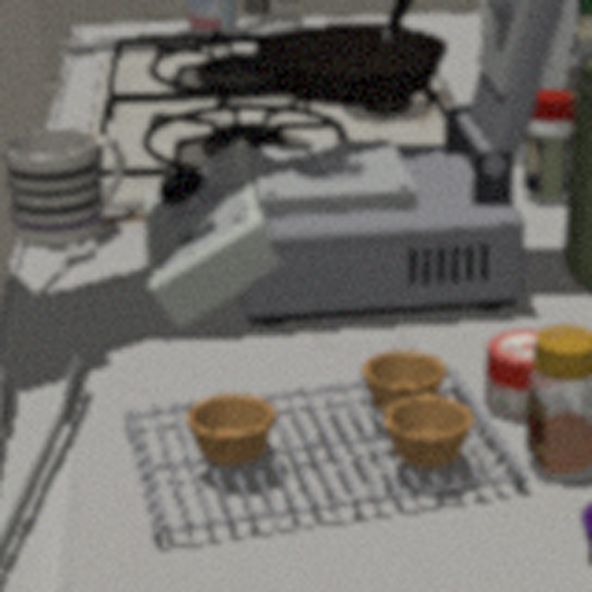

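View pics/t12.png

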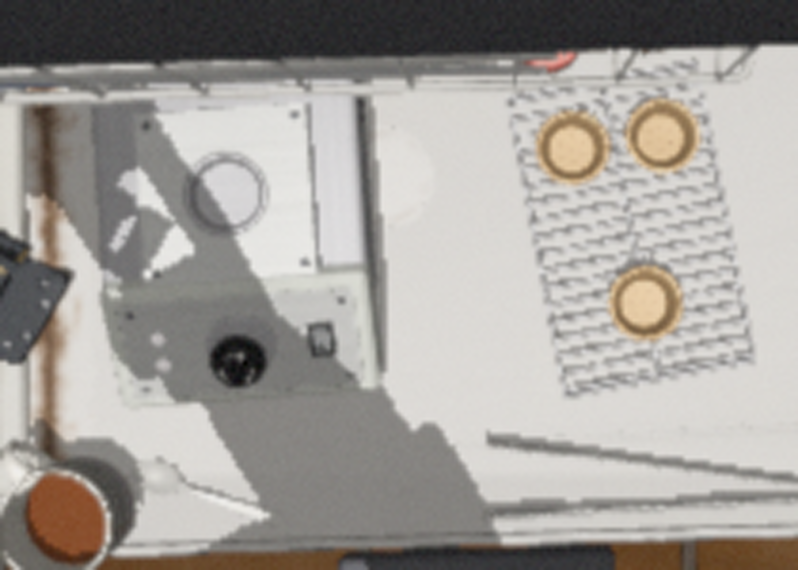

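Everything is in place: the stop is out, at the same pixels as at the start. All three cases stand upright, and the two finished ones are at the same pixels as before. The gripper is clear of everything.

```bash
python3 -c "
from plant import arm
print(arm.hand_in())"
```

```text
the job is handed in; nothing more can be done
None
```

The job is done and handed in after about 21 s. I pushed the stop in along its axis until it locked and let it go. I then lifted the fresh case out of the mould and stood it on the free half of the rack. Last, I gripped the cap, turned it about 1 rad clockwise and released it, and it came out.

**Last checks:**
- **Stop:** in the side view the cap is back where it started, pixel (208.6, 169.3) against (208.5, 169.4). While locked it sat at about (209.6, 170.8).
- **Fresh case:** it stands upright at (-0.059, 0.002) m in the rack's frame.
- **Finished cases:** both are at exactly the same pixels as at the start.
- **Gripper:** it is clear of everything, with only noise in the force reading.

**One thing that disagreed:** a small pull on the cap while I still gripped it met about 9 N of resistance, so I couldn't tell from the force whether it was unlocked. I released it, and the pictures then showed it fully out. I had no direct reading of how far the stop was pushed in or out.

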